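Index the sample track by feel

TASK

Take the spring-loaded index plunger out of its parking block, set its fork down through the wide opening at the end of the covered sample track, and drag it along the slot with light pressure until the fork drops into the index notch hidden under the cover. Stop there without ramming it against the notch, push the fork gently fully home in the notch and let go, leaving the plunger standing upright. Leave the other things on the bench where they are.

Things in the scene. Friction and masses are not known exactly. Their poses are not given: they have to be found in the camera images.
- track: Covered sample feed track fixed to the bench: grey metal channel, 80 mm wide (x), 365 mm long (y, -175 to +190 mm), top of cover at z = 57 mm, a black drive housing on its +y end (y 130 to 180 mm, up to z = 79 mm). Origin on the bench under the channel's centre line; z up.
- track_opening (a point): Centre of the opening in the cover (cover 14 mm thick, top at z = 57 mm), at (0, -148, 57) mm in the track's frame, same axes. The opening is 68 mm wide in x and 33 mm long in y; the slot starts at its +y side.
- slot_end (a point): Closed end of the slot, at (0, 102, 57) mm in the track's frame, same axes. The slot is 8 mm wide, centred on x = 0, and runs in y from the opening (flared mouth) to here.
- floor_ref (a point): Point on the flat floor inside, at (0, 0, 18) mm in the track's frame. The floor has one notch under the cover, on both sides of an unbroken middle strip, out of sight: 15 mm long in y, 12 mm deep (bottom at z = 6 mm), square-edged. Its centre is somewhere between y = -20 and +70 mm; it differs every time and is not measured. Nothing else breaks the floor.
- plunger: Spring-loaded index plunger, 108 mm tall, about 0.15 kg, standing upright in the parking block; the same turned half round. Black handle 26 mm in x, 20 mm in y (flat sides to grip), from z = 62 to 108 mm. Below it a steel stem, 5 x 12 mm, with a two-legged fork. Origin on the axis at the underside of the legs with the spring relaxed; z up.
- handle_mid (a point): Centre of the plunger's handle, 85 mm above the plunger's origin; moves with the handle.
- fork_foot (a point): Point on the plunger's axis at the underside of the fork's legs. Fork 58 mm wide in x, 12 mm in y, 22 mm high; legs 8 mm wide, centred at x = -25 and +25 mm. Stem and fork slide up into the handle by up to 12 mm against a spring: 1.6 N to begin, 4 N fully in, then rigid. In the track's frame it is at z = 18 mm with the legs on the floor, 6 mm on the bottom of the notch.
- parking_block: Grey plastic block fixed to the bench, 96 x 50 x 26 mm, with a pocket 62 x 14 mm, 20 mm deep, in which the plunger's fork stands. Origin at the centre of its underside.
- timer: Bystander: white lab timer, 66 x 66 x 21 mm. Origin at centre of underside.
- vial: Bystander: small white vial with a red cap, 23 mm across, 52 mm tall. Origin at centre of underside.
- petri: Bystander: closed petri dish, 71 mm across, 15 mm high. Origin at centre of underside.
- small_bottle: Bystander: white bottle with a red cap, 45 mm across, 104 mm tall. Origin at centre of underside.
- tape_roll: Bystander: flat roll of tape, 104 mm across, 25 mm high. Origin at centre of underside.
- cuvettes: Bystander: row of clear cuvettes in a dark holder, 22 x 130 x 44 mm. Origin at centre of underside.

How it is judged:
By the outcome, as a careful person would: the job done as asked, in the order asked, and still so for the second after the job is handed in, with the robot touching nothing.
It also fails if it takes over 59 s, if anything falls off the work surface, if the arm or the gripper's body presses on something with over 40 N, if the wrist force passes 120 N, or if a joint passes its speed limit or range.

ROBOT

A 6-joint arm with a two-finger parallel gripper is mounted at the origin on a cart in front of the work surface, level with it; the furniture and walls round the work are solid. World frame = base frame: x ahead of the robot, y to its left, z up, the work surface at z = 0. Lengths are in mm, angles in rad, forces in N, time in s.
With the tool pointing down it reaches from about 275 to 825 mm from the base axis. Payload 4.9 kg.
Tool frame: the origin (TCP) lies between the finger pads; the fingertips stand 11 mm ahead of it and the grasp point (between the pads) lies 8 mm behind it (tip_reach is the distance from the TCP to the fingertips, in mm); z points along the fingers, y is the line along which they close (so a half turn about z gives the same grasp; the last joint's range is limited). The gripper opens to 85 mm and grips with 20 to 120 N. Pads are 22 mm wide; open, the fingers measure 114 mm over their backs; the gripper's body (76 mm by 85 mm) begins 54 mm behind the grasp point. The pads swing forward as they close: fully open they stand 13 mm farther back than shut.
Start: joints at [-1.304, 0.326, -0.193, 1.052, 0, 1.437], TCP at [214.598, -506.425, 242.281] pointing down, gripper open.
Joint ranges: [-2.65, 2.65], [-0.97, 1.79], [-1.3, 1.35], [-1.93, 2.1], [-1.47, 1.37], [-3.14, 3.14]. Speed limits (rad/s): [2.57, 2.57, 3.14, 3.14, 3.14, 3.14].

INTERFACE

Orientations are given as a rotation vector (axis times angle).
In Python, from cell import state, grab_frame, camera_model, job_done, spot_in, tip_reach gives the robot as it stands. The module is installed in compiled form; this text tells all that it offers.
- The arm moves only by the shell command python3 -m handwheel 'ROWS' [FORCE]. ROWS is JSON, one flat list of numbers, 5 for each row, row after row: the shift along the tool's x, y, z in units of 25 mm (1.0 is 25 mm), then the turn about the tool's z in units of 6 degrees (1.0 is 6 degrees), then the closure, from 0 (fully open) to 1 (shut). A call has 1 to 10 rows; each row shifts and turns the commanded pose from where the row before left it, along the tool's axes as they then stand; what a row does not reach is not made up. A row lasts 1/10 s, in which the tool goes at most 50 mm and 8.59 degrees, less where a joint would pass 70% of its speed; a pose out of reach is approached as far as the arm can. A call is refused whole if a number of a shift passes 1 or a number of a turn 1, either way. A call with a gripper value outside its range is refused whole. The fingers move at their own pace and stop on an object; FORCE is the grip in N (left out, the last holds). Time passes only in rows, so rows that do not move let the fingers close. It gives the time, the measured TCP pose, the force, the opening and the grip force at its end, in the units of the state.
- state(): the state, without advancing time (a new reading comes with each control period).
- grab_frame(name): name is "scene" or "top" or "wrist"; returns (picture, depth): 400x640x3 uint8, red, green, blue; 400x640 float32, mm along the optical axis (not along the pixel's ray), 0 where there is no reading.
- camera_model(name): a dict with "K" (3x3 intrinsics, pixels), "rvec" (rotation vector, rad) and "tvec" (3), from world to camera coordinates, as OpenCV has them. Camera axes: x right, y down, z forward; pixel columns grow to the right and rows downward; lengths in mm; the calibration is good to about 2 mm. A picture is of the moment at which its call begins: read the wrist's pose just before it. camera_model takes no time and is no camera call; for the wrist camera it gives the pose at the moment of the call.
- job_done(): hands the job in; it is judged then, once.
Trained networks look in the newest picture that a camera, given by its name, has taken for a name from the list of things; names that differ only in an ending like _2 or _b are one class to them, and where a whole thing is asked for, a point or a joint stands for the part that bears it (a point fixed in the world has none). Each returns a list of dicts, best first, with "p" (0 to 1); they miss things now and then, are a little off and sometimes report something else, mostly with a low value. They report only what shows in the picture. A call takes as long as a camera call.
- spot_in(camera, name): "rect" ([centre column, centre row, width, height] in pixels, round what is visible of it).
The state is a dict: "clock": time; "q": joint angles; "qvel": joint speeds; "effort": joint torques, N m; "eef_pos": TCP position; "eef_rot": TCP orientation; "force": force on the tool from outside, world axes, zero at the start; "wrist_torque": the same for the moment, N m; "finger_gap": finger opening in mm; "gripper_force": force on a finger pad.
Only numpy, scipy, OpenCV 4.12 (cv2) and the standard library are available. Lean on these libraries where they do the work, as an engineer would, in place of code of your own. Each camera call takes 0.05 s, during which the arm holds its last target. There are 200 camera calls.

## Working session

There is one attempt and no reset: what is moved stays moved. The work goes in short steps, Python scripts to look and compute and a shell command to move; the robot and the scene stay as the last step left them, time stands still between calls to the robot, and variables do not carry over. Pictures are saved under pics/ and viewed, at most 10 in all, crops included, and the job is handed in when it is done.

```bash
mkdir -p pics; cat > h.py <<'E'
import numpy as np, cv2
from cell import *
def cam(n):
    m=camera_model(n); R=cv2.Rodrigues(np.array(m["rvec"],float))[0]; return np.array(m["K"],float),R,np.array(m["tvec"],float).ravel()
def cloud(n,d):
    K,R,t=cam(n); v,u=np.mgrid[:400,:640]
    P=np.stack([(u-K[0,2])/K[0,0]*d,(v-K[1,2])/K[1,1]*d,d],-1)
    W=(P-t)@R; W[d<=0]=np.nan; return W
def save(n,img): cv2.imwrite('pics/'+n+'.png',cv2.cvtColor(img,cv2.COLOR_RGB2BGR))
E
python3 - <<'E'
from h import *
for n in ("top","scene"):
    p,d=grab_frame(n); save(n+'0',p); np.save(n+'0.npy',d); W=cloud(n,d); np.save(n+'W.npy',W)
    K,R,t=cam(n); print(n,-R.T@t)
    for o in ("track","plunger","parking_block"):
        for r in spot_in(n,o)[:2]:
            c=r["rect"]; print(o,round(r["p"],2),np.round(c),np.round(W[int(c[1]),int(c[0])]))
s=state(); print(s["clock"],s["eef_pos"],s["eef_rot"],s["force"],tip_reach)
E
```

```text
top [ 532.29205829   10.53171493 1424.48689538]
track 0.82 [301. 213. 109.  23.] [568.  90.  56.]
parking_block 0.75 [298. 214. 110.  22.] [564.  97.  55.]
parking_block 0.6 [430. 235.  17.  28.] [ 505. -351.   27.]
scene [ -79.21913834 1102.44955843  666.95885407]
track 0.66 [325. 235.  94.  83.] [528. 165.  56.]
plunger 0.51 [416. 174.  12.  36.] [ 502. -340.   73.]
parking_block 0.73 [416. 187.  32.  13.] [ 495. -346.   26.]
0.4 [ 214.56712809 -506.35647574  242.17091548] [-3.07848974e+00 -6.25294167e-01  4.15435161e-05] [0.52771775 0.75299425 0.63036224] 11.0
```

```bash
python3 - <<'E'
from h import *
a=cv2.imread('pics/top0.png'); b=a[140:300,210:490]; cv2.imwrite('pics/topc.png',cv2.resize(b,None,fx=2.8,fy=2.8,interpolation=cv2.INTER_CUBIC))
W=np.load('topW.npy')
# parking block top
def rect(m,l):
    p=W[m][:,:2].astype(np.float32); r=cv2.minAreaRect(p); print(l,len(p),r, 'med',np.median(p,0))
v,u=np.mgrid[:400,:640]
z=W[...,2]
near=(abs(u-430)<20)&(abs(v-235)<25)
rect(near&(z>18)&(z<34),'block'); rect(near&(z>60),'plunger')
print(np.nanmax(z[near]))
nt=(abs(u-301)<75)&(abs(v-213)<30)
rect(nt&(z>48)&(z<64),'cover'); rect(nt&(z>70)&(z<90),'housing'); rect(nt&(z>10)&(z<45),'low')
E
```

```text
block 365 ((499.50177001953125, -355.360595703125), (51.891727447509766, 96.17385864257812), 86.00626373291016) med [ 501.1863  -351.03702]
plunger 79 ((500.2695617675781, -353.028076171875), (25.486797332763672, 21.251598358154297), 1.5756449699401855) med [ 500.43933 -349.21838]
126.10252491203333
cover 1913 ((559.8563842773438, 88.65570831298828), (80.05274963378906, 362.3296203613281), 2.118537425994873) med [557.783    90.24532]
housing 238 ((555.125244140625, 235.2210693359375), (50.003334045410156, 48.23867416381836), 1.5148636102676392) med [555.0167  234.51509]
low 379 ((559.1844482421875, 105.06234741210938), (185.4464111328125, 483.61383056640625), 1.9498822689056396) med [561.6117  -53.34121]
```

View pics/topc.png

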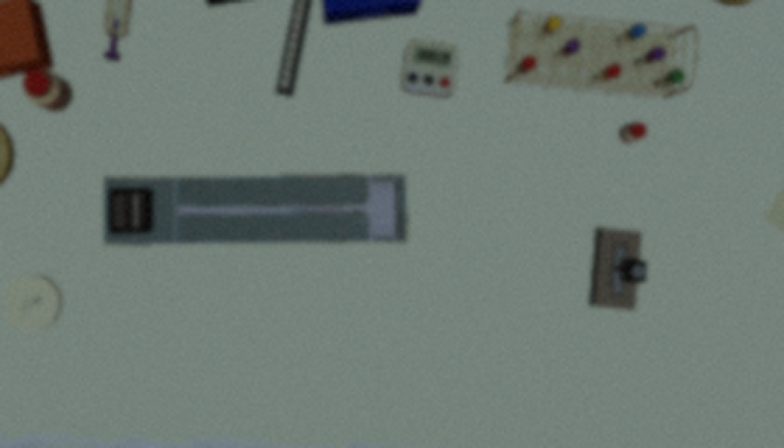

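The crop shows the track lying along world y: opening at crop (382,210), slot to (178,210), housing at (130,210). The parking block is at (615,268) with the plunger handle at (632,270). I'll turn the tool first, then go over the plunger.

```bash
cat >> h.py <<'E'
from scipy.spatial.transform import Rotation as Ro
def plan(x,y,z,yaw=None):
    s=state(); R=Ro.from_rotvec(s["eef_rot"]).as_matrix(); d=R.T@(np.array([x,y,z])-s["eef_pos"])/25
    cy=np.degrees(np.arctan2(R[1,0],R[0,0])); print('clock',round(s["clock"],2),'pos',np.round(s["eef_pos"],1),'yaw',round(cy,2),'F',np.round(s["force"],1),'gap',round(s["finger_gap"],1),'units',np.round(d,3),'turn',None if yaw is None else round((cy-yaw)/6,3), 'tilt',np.round(R[:2,2],4))
E
python3 -m handwheel '[0,0,0,1,0, 0,0,0,1,0, 0,0,0,1,0, 0,0,0,1,0, 0,0,0,0.5,0, 0,0,0,0,0]'; python3 -c "
from h import *; plan(500,-350,242,-4)"
```

```text
clock: 1.0
eef_pos: [214.6, -506.4, 242.3]
eef_rot: [3.14, -0.11, 0.0]
force: [0.9, 0.7, 0.1]
finger_gap: 85.5
gripper_force: 0.0
clock 1.0 pos [ 214.6 -506.4  242.3] yaw -4.03 F [0.9 0.7 0.1] gap 85.5 units [10.948 -7.043  0.012] turn -0.005 tilt [ 0. -0.]
```

```bash
python3 -m handwheel '[1,-0.64,0,0,0, 1,-0.64,0,0,0, 1,-0.64,0,0,0, 1,-0.64,0,0,0, 1,-0.64,0,0,0, 1,-0.64,0,0,0, 1,-0.64,0,0,0, 1,-0.64,0,0,0, 1,-0.64,0,0,0, 1,-0.64,0,0,0]' >/dev/null; python3 -m handwheel '[0.95,-0.64,0,0,0, 0,0,0,0,0, 0,0,0,0,0]' ; python3 - <<'E'
from h import *
plan(500,-352,110,-4)
p,d=grab_frame("wrist"); save('w1',p); W=cloud("wrist",d); np.save('w1W.npy',W)
z=W[...,2]; c=np.linalg.norm(W[...,:2]-[500,-352],axis=-1)
print('C',-cam("wrist")[1].T@cam("wrist")[2], np.nanmax(z[c<60]))
for a,b,l in((20,33,'block'),(100,122,'handle top')):
    m=(z>a)&(z<b)&(c<75); pts=W[m]
    if len(pts): print(l,len(pts),np.round(np.median(pts,0),1),cv2.minAreaRect(pts[:,:2].astype(np.float32)))
for r in spot_in("wrist","plunger")[:2]: print(r)
E
```

```text
clock: 2.3
eef_pos: [500.2, -349.7, 242.0]
eef_rot: [3.14, -0.107, -0.001]
force: [-0.6, 0.0, -0.4]
finger_gap: 85.5
gripper_force: 0.0
clock 2.3 pos [ 500.2 -349.7  242. ] yaw -3.92 F [-0.6  0.  -0.4] gap 85.5 units [2.00e-03 9.10e-02 5.28e+00] turn 0.014 tilt [-0.0007  0.    ]
C [ 565.17242597 -356.78869015  373.28096358] 331.9495986998656
block 2956 [ 512.9 -355.4   25.7] ((499.86767578125, -355.2841491699219), (50.118865966796875, 95.72798919677734), 85.38311004638672)
handle top 744 [ 502.3 -355.4  113.7] ((500.2226257324219, -355.39483642578125), (19.863849639892578, 25.179092407226562), 85.88953399658203)
{'rect': [320.6, 179.2, 26.7, 65.2], 'p': 0.98}
```

View pics/w1.png

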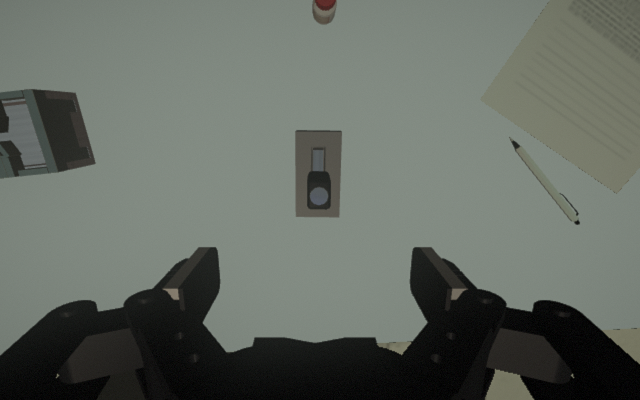

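The wrist picture shows the handle top at (319,196) within the block (318,173), well between the open fingers. The depth fit puts the handle at (500.2,-355.4), yaw -4.2°. I'll centre on it and go down.

```bash
python3 -c "
from h import *; plan(500.2,-355.4,88,-4.2)"; python3 -m handwheel '[0.01,0.23,0,0.04,0, 0,0,1,0,0, 0,0,1,0,0, 0,0,1,0,0, 0,0,1,0,0, 0,0,1,0,0, 0,0,0.6,0,0, 0,0,0.56,0,0, 0,0,0,0,0]'; python3 -c "
from h import *; plan(500.2,-355.4,88,-4.2)"
```

```text
clock 2.4 pos [ 499.3 -350.5  242.2] yaw -4.05 F [-0.3 -0.1 -0.5] gap 85.7 units [0.052 0.194 6.167] turn 0.025 tilt [-0.0006  0.    ]
clock: 3.3
eef_pos: [498.4, -355.7, 86.4]
eef_rot: [-3.137, 0.119, 0.004]
force: [0.4, 1.1, 0.0]
finger_gap: 85.2
gripper_force: 0.0
clock 3.3 pos [ 498.4 -355.7   86.4] yaw -4.35 F [0.4 1.1 0. ] gap 85.2 units [ 0.072 -0.019 -0.064] turn -0.024 tilt [-0.0025  0.0021]
```

```bash
python3 -m handwheel '[0.07,-0.02,-0.04,-0.02,0.5, 0,0,0,0,0.8, 0,0,0,0,1, 0,0,0,0,1, 0,0,0,0,1, 0,0,0,0,1, 0,0,0,0,1, 0,0,0,0,1]' 60; python3 -c "
from h import *; plan(500.2,-355.4,88,-4.2)"
```

```text
clock: 4.1
eef_pos: [502.0, -355.2, 89.3]
eef_rot: [-3.139, 0.113, -0.001]
force: [0.8, 1.3, 1.4]
finger_gap: 19.4
gripper_force: 60.1
clock 4.1 pos [ 502.  -355.2   89.3] yaw -4.14 F [0.8 1.3 1.4] gap 19.4 units [-0.07   0.012  0.053] turn 0.01 tilt [0.0006 0.0005]
```

```bash
python3 -m handwheel '[0,0,-0.3,0,1, 0,0,-0.5,0,1, 0,0,-0.8,0,1, 0,0,-1,0,1, 0,0,-1,0,1, 0,0,-0.6,0,1, 0,0,0,0,1]'; python3 - <<'E'
from h import *
p,d=grab_frame("wrist"); save('w2',p)
W=np.load('topW.npy')
plan(563,-150,194,2)
E
```

```text
clock: 4.8
eef_pos: [502.9, -357.0, 197.9]
eef_rot: [3.135, -0.114, 0.006]
force: [0.8, -0.4, -2.3]
finger_gap: 19.3
gripper_force: 59.9
clock 4.85 pos [ 502.2 -356.3  196. ] yaw -4.16 F [-0.6 -0.5 -1.9] gap 19.5 units [ 1.826 -8.408  0.064] turn -1.027 tilt [ 0.002  -0.0024]
```

View pics/w2.png

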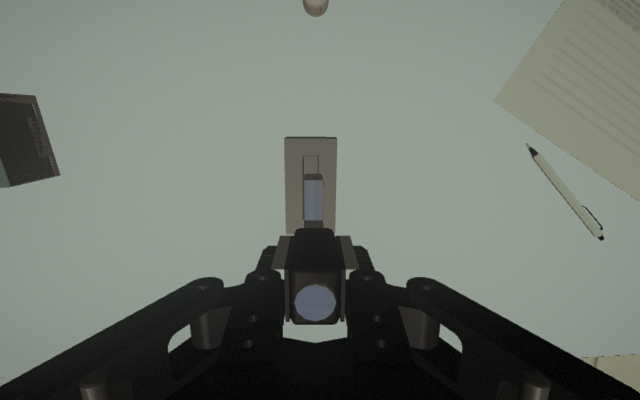

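The wrist picture shows the plunger lifted straight out, fork bar at (313,200) clear of the pocket and the handle held between the pads at (315,290). Going towards the opening.

```bash
python3 -m handwheel '[0.2,-0.9,0,0,1, 0.2,-1,0,0,1, 0.2,-1,0,0,1, 0.2,-1,0,0,1, 0.2,-1,0,0,1, 0.2,-1,0,0,1, 0.3,-1,0,0,1, 0.33,-1,0,0,1, 0,-0.5,0,-1,1, 0,0,0,0,1]'; python3 - <<'E'
from h import *
plan(565,-67,194,2)
p,d=grab_frame("wrist"); save('w3',p); W=cloud("wrist",d); np.save('w3W.npy',W); np.save('w3p.npy',p)
z=W[...,2]
def rect(m,l):
    q=W[m][:,:2].astype(np.float32); print(l,len(q),np.round(np.median(W[m],0),1),cv2.minAreaRect(q) if len(q)>3 else '')
reg=(W[...,0]>480)&(W[...,0]<640)&(W[...,1]>-140)
rect(reg&(z>52)&(z<61),'cover'); 
rect(reg&(z>14)&(z<22)&(abs(W[...,0]-565)<34)&(W[...,1]>-92)&(W[...,1]<-35),'floor')
# floor seen through slot, by y bins
for y0 in range(-90,200,20):
    f=(z>5)&(z<45)&(abs(W[...,0]-562)<25)&(W[...,1]>y0)&(W[...,1]<y0+20)
    if f.sum()>3: print(y0,f.sum(),np.round([W[f][:,0].min(),W[f][:,0].max(),np.median(z[f])],1))
E
```

```text
clock: 5.85
eef_pos: [561.8, -147.5, 193.1]
eef_rot: [-3.14, -0.055, 0.004]
force: [-0.8, -1.5, -1.9]
finger_gap: 19.0
gripper_force: 59.8
clock 5.85 pos [ 561.8 -147.5  193.1] yaw 1.99 F [-0.8 -1.5 -1.9] gap 19.0 units [ 0.238 -3.213 -0.034] turn -0.001 tilt [-0.0024  0.001 ]
cover 18169 [568.   25.6  56.7] ((563.9434204101562, 17.835891723632812), (80.30216217041016, 225.7592010498047), 1.6992993354797363)
floor 2337 [565.1 -57.4  17.8] ((564.9998168945312, -55.24280548095703), (62.11158752441406, 40.945831298828125), 1.8611444234848022)
-90 278 [537.1 587.   17.9]
-70 1027 [537.1 587.   17.8]
-50 632 [537.2 587.   17.8]
-30 129 [555.2 562.2  17.7]
-10 129 [554.7 560.5  17.7]
10 124 [554.1 560.   18. ]
30 124 [553.4 559.5  17.8]
50 130 [552.7 558.6  17.8]
70 127 [552.1 558.   17.8]
90 134 [551.6 557.3  17.8]
110 133 [550.9 556.8  17.9]
130 121 [550.1 556.   17.9]
150 57 [549.5 555.3  17.8]
```

View pics/w3.png

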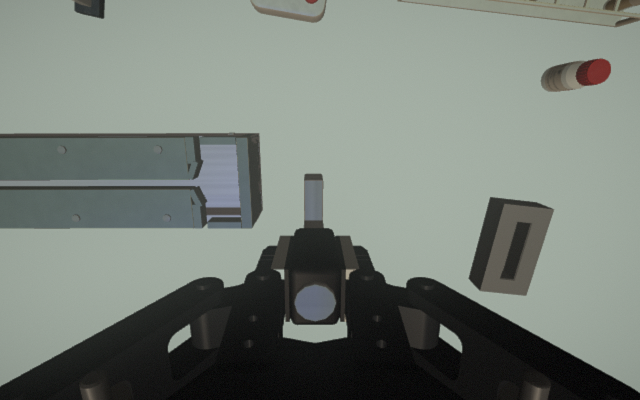

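The picture shows the opening at (222,180), the slot mouth at (197,182), the slot running left along row ~183, and the fork bar hanging straight at (314,195). I'll measure the slot line, opening and held fork in the same frame.

```bash
python3 - <<'E'
from h import *
W=np.load('w3W.npy'); x,y,z=W[...,0],W[...,1],W[...,2]
cov=(z>54)&(z<60)&(abs(x-563)<45)
R=[]
for y0 in range(-30,140,10):
    m=cov&(y>y0)&(y<y0+10); X=np.sort(x[m]); i=np.where((X>545)&(X<575))[0]; g=np.diff(X[i]); k=g.argmax(); R.append((y0+5,X[i][k],X[i][k+1],X[0],X[-1]))
R=np.array(R); print(np.round(R[::3],1))
c=(R[:,1]+R[:,2])/2; s=np.polyfit(R[:,0],c,1); print('slot x = ',s, np.degrees(np.arctan(-s[0])), 'edges mid',np.polyfit(R[:,0],(R[:,3]+R[:,4])/2,1))
# opening extents
m=cov&(abs(x-565)<20)
Y=np.sort(y[m&(y<-20)]); g=np.diff(Y); k=g.argmax(); print('opening y (far x band)',Y[k],Y[k+1],'first cover',Y[0])
for a,b in((570,580),(580,590),(540,550),(535,540)):
    Y=np.sort(y[cov&(x>a)&(x<b)&(y<0)]); g=np.diff(Y); k=g.argmax(); print(a,Y[k],Y[k+1],Y[0])
h=(z>150)&(abs(x-562)<60)&(abs(y+148)<20)
for a,b in((85,140),(205,212),(212,217),(217,222),(222,228)):
    f=(z>a)&(z<b)&(abs(x-562)<40)&(abs(y+148)<16)
    if f.sum()>10: print(a,f.sum(),np.round(np.median(W[f],0),1),cv2.minAreaRect(W[f][:,:2].astype(np.float32)))
E
```

```text
Traceback (most recent call last):
ValueError: attempt to get argmax of an empty sequence
```

```bash
python3 - <<'E'
from h import *
W=np.load('w3W.npy'); x,y,z=W[...,0],W[...,1],W[...,2]
cov=(z>54)&(z<60)&(abs(x-563)<45)
R=[]
for y0 in range(-30,120,10):
    m=cov&(y>y0)&(y<y0+10); X=np.sort(x[m]); i=np.where((X>545)&(X<575))[0]; g=np.diff(X[i])
    if len(g)<5: continue
    k=g.argmax(); R.append((y0+5,X[i][k],X[i][k+1],X[0],X[-1]))
R=np.array(R); print(np.round(R[::3],1))
c=(R[:,1]+R[:,2])/2; s=np.polyfit(R[:,0],c,1); print('slot x = ',s, 'edges mid',np.polyfit(R[:,0],(R[:,3]+R[:,4])/2,1))
for a,b in((555,575),(575,585),(585,595),(540,550),(535,540)):
    Y=np.sort(y[cov&(x>a)&(x<b)&(y<0)]); g=np.diff(Y)
    if len(g): k=g.argmax(); print(a,Y[k],Y[k+1],Y[0])
for a,b in((85,140),(205,212),(212,217),(217,222),(222,228)):
    f=(z>a)&(z<b)&(abs(x-562)<40)&(abs(y+148)<16)
    if f.sum()>10: print(a,f.sum(),np.round(np.median(W[f],0),1),cv2.minAreaRect(W[f][:,:2].astype(np.float32)))
E
```

```text
[[-25.  561.4 569.4 525.9 605.3]
 [  5.  560.5 568.6 524.6 604.3]
 [ 35.  560.  567.6 524.  603.3]
 [ 65.  558.4 566.6 522.7 602.4]
 [ 95.  557.4 565.7 521.7 601.4]]
slot x =  [-3.35076939e-02  5.64694710e+02] edges mid [-3.29211396e-02  5.64733446e+02]
555 -84.59814120639533 -48.46344073454722 -95.14543360778025
575 -84.03445213205539 -51.381090859377096 -94.34000484072634
585 -84.15216902000573 -50.837176427470695 -94.13435122286509
540 -85.38300140657591 -51.812289313534535 -95.73267269724813
535 -86.14999529305153 -51.10006408844495 -95.71844595994136
85 965 [ 575.9 -149.2  130.7] ((575.2579956054688, -149.2364044189453), (27.295085906982422, 11.916436195373535), 2.3667726516723633)
205 584 [ 572.7 -149.   208.6] ((571.8526611328125, -147.956298828125), (4.825836658477783, 32.164615631103516), 3.7806472778320312)
212 1726 [ 568.9 -150.6  216. ] ((560.5608520507812, -149.35272216796875), (26.882732391357422, 29.800617218017578), 1.338398814201355)
217 2361 [ 562.  -150.4  219.4] ((561.4405517578125, -147.9877166748047), (25.53411865234375, 31.89905548095703), 0.07615207880735397)
222 414 [ 569.1 -139.4  226. ] ((564.3851318359375, -147.7644805908203), (31.92851448059082, 22.328813552856445), 88.81240844726562)
```

```bash
python3 -m handwheel '[0.1,-0.84,0,0.02,1, 0.1,-0.8,0,0,1, 0.1,-0.8,0,0,1, 0.07,-0.8,0,0,1, 0,0,0.8,0,1, 0,0,0.7,0,1, 0,0,0,0,1, 0,0,0,0,1]'; python3 - <<'E'
from h import *
plan(567,-67.5,150,1.91)
p,d=grab_frame("wrist"); save('w4',p); W=cloud("wrist",d); np.save('w4W.npy',W); plan(567,-67.5,150,1.91)
x,y,z=W[...,0],W[...,1],W[...,2]
cov=(z>54)&(z<60)&(abs(x-563)<45)
for a,b in((575,585),(585,595)):
    Y=np.sort(y[cov&(x>a)&(x<b)&(y<0)]); g=np.diff(Y)
    if len(g): k=g.argmax(); print(a,Y[k],Y[k+1],Y[0])
m=cov&(y>-30)&(y<20);X=np.sort(x[m]);print('cover x',X[:1],X[-1:])
for a,b in((60,140),(172,178),(178,185)):
    f=(z>a)&(z<b)&(abs(x-567)<40)&(abs(y+67)<16)
    if f.sum()>10: print(a,f.sum(),np.round(np.median(W[f],0),1),cv2.minAreaRect(W[f][:,:2].astype(np.float32)))
E
```

```text
clock: 6.7
eef_pos: [568.9, -69.0, 156.5]
eef_rot: [-3.141, -0.044, 0.002]
force: [0.0, -0.2, -1.0]
finger_gap: 19.1
gripper_force: 59.8
clock 6.7 pos [568.9 -69.  156.5] yaw 1.59 F [ 0.  -0.2 -1. ] gap 19.1 units [-0.073 -0.061  0.261] turn -0.053 tilt [-0.0013  0.    ]
clock 6.75 pos [569.5 -69.  157.2] yaw 1.61 F [ 0.7  0.  -0.8] gap 19.7 units [-0.097 -0.062  0.287] turn -0.049 tilt [ 0.0002 -0.0002]
575 -82.73257849090379 -49.331125455721505 -92.90029348568946
585 -82.37211695837783 -49.442060398102214 -92.39084038153861
cover x [524.28738612] [605.59931621]
60 1082 [581.6 -69.7  94.8] ((582.9796752929688, -70.06758880615234), (27.223493576049805, 19.52301788330078), 1.9492812156677246)
172 553 [580.2 -68.2 175. ] ((568.8609619140625, -67.39922332763672), (25.145034790039062, 32.15394592285156), 2.229631185531616)
178 3777 [571.2 -70.7 182.1] ((568.0637817382812, -67.41131591796875), (27.074037551879883, 31.780467987060547), 1.3334659337997437)
```

View pics/w4.png

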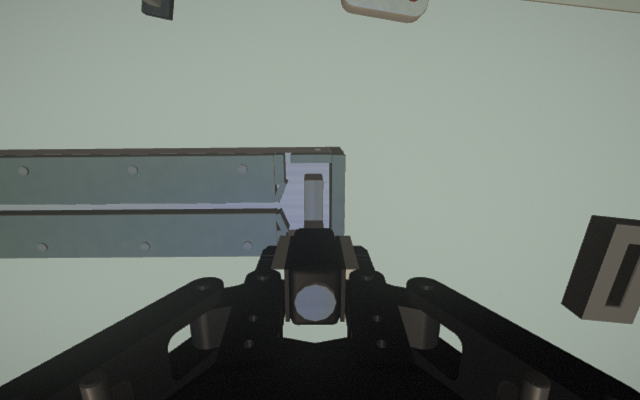

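The fork bar at (313,200) hangs inside the opening (290–330), nearly centred. Small correction, then lowering to just above the floor.

```bash
python3 -m handwheel '[-0.02,-0.13,0,0,1, 0,0,0,0,1, 0,0,0.6,0,1, 0,0,0.6,0,1, 0,0,0.4,0,1, 0,0,0.3,0,1, 0,0,0,0,1, 0,0,0,0,1]'; python3 - <<'E'
from h import *
for i in range(3):
    p,d=grab_frame("wrist"); plan(567,-67.5,150,1.91)
W=cloud("wrist",d); save('w5',p)
x,y,z=W[...,0],W[...,1],W[...,2]
f=(z>35)&(z<54)&(abs(x-567)<40)&(abs(y+67)<14); print(f.sum(),np.median(W[f],0),cv2.minAreaRect(W[f][:,:2].astype(np.float32)))
E
```

```text
clock: 7.55
eef_pos: [569.0, -65.0, 109.6]
eef_rot: [3.141, 0.047, 0.0]
force: [-0.4, 0.3, -0.7]
finger_gap: 19.3
gripper_force: 59.9
clock 7.6 pos [569.2 -65.1 109.9] yaw 1.72 F [ 0.3 -0.3 -0.8] gap 19.2 units [-0.088  0.096 -1.606] turn -0.032 tilt [ 0.0009 -0.0003]
clock 7.65 pos [569.2 -65.  109.9] yaw 1.72 F [ 0.1 -0.2 -1.5] gap 19.1 units [-0.09   0.096 -1.602] turn -0.031 tilt [ 0.0011 -0.0003]
clock 7.7 pos [569.2 -65.  110. ] yaw 1.72 F [ 0.6  0.2 -1. ] gap 19.0 units [-0.09   0.097 -1.602] turn -0.031 tilt [ 0.0011 -0.0003]
1096 [586.35645283 -65.8197539   47.47996012] ((587.8934326171875, -67.4620132446289), (37.44762420654297, 27.68764877319336), 1.7069928646087646)
```

```bash
python3 -m handwheel '[0,0,0.2,-0.03,1, 0,0,0,0,1]'|egrep 'pos|force:'; python3 -m handwheel '[0,0,0.08,0,1, 0,0,0,0,1]'|egrep 'pos|force:';python3 -m handwheel '[0,0,0.08,0,1, 0,0,0,0,1]'|egrep 'pos|force:';python3 -m handwheel '[0,0,0.08,0,1, 0,0,0,0,1]'|egrep 'pos|force:'
```

```text
eef_pos: [568.4, -64.8, 103.9]
force: [0.3, 0.3, -0.6]
gripper_force: 59.9
eef_pos: [568.7, -64.9, 102.2]
force: [-0.1, 0.0, -1.7]
gripper_force: 60.1
eef_pos: [568.8, -64.9, 100.3]
force: [0.1, -0.7, 1.3]
gripper_force: 60.3
eef_pos: [568.8, -64.9, 98.3]
force: [-0.3, -0.1, 1.9]
gripper_force: 60.3
```

View pics/w5.png

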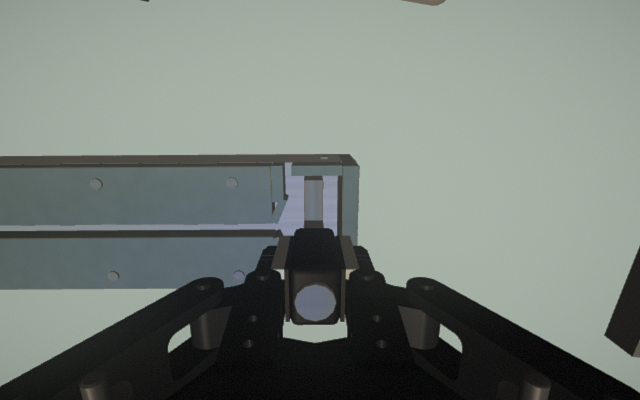

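The picture shows the fork inside the opening (313,200) with clearance on both sides. The fork touches at TCP z≈101; I'll press about 2 mm more and enter the mouth.

```bash
python3 -m handwheel '[0,0,0.08,0,1, 0,0,0,0,1]'|egrep 'pos|force:'; for k in 1; do python3 -m handwheel '[0,-0.2,0,0,1, 0,-0.2,0,0,1, 0,-0.2,0,0,1]'|egrep 'pos|force:'; python3 -m handwheel '[0,-0.2,0,0,1, 0,-0.2,0,0,1]'|egrep 'pos|force:'; python3 -c "
from h import *; plan(566,-30,96,1.91); print(state()['wrist_torque'])"; done
```

```text
eef_pos: [568.8, -64.9, 96.2]
force: [-1.1, 0.6, 1.2]
gripper_force: 60.3
eef_pos: [568.4, -49.8, 96.4]
force: [-0.5, -2.0, 1.9]
gripper_force: 60.5
eef_pos: [567.9, -39.5, 96.4]
force: [0.3, -2.1, 2.4]
gripper_force: 60.5
clock 9.2 pos [567.9 -39.5  96.4] yaw 1.92 F [ 0.3 -2.1  2.4] gap 18.9 units [-0.064 -0.381  0.014] turn 0.001 tilt [ 0.0002 -0.0003]
[-0.49768554 -0.01576994  0.02526974]
```

```bash
python3 -m handwheel '[0,-0.2,0,0,1, 0,-0.2,0,0,1, 0,-0.2,0,0,1, 0,-0.2,0,0,1]'|egrep 'pos|force:'; python3 -m handwheel '[0,-0.25,0,0,1, 0,-0.25,0,0,1, 0,-0.25,0,0,1, 0,-0.25,0,0,1, 0,-0.25,0,0,1]'|egrep 'pos|force:';  python3 -c "
from h import *; plan(565,55,96,1.91); print(state()['wrist_torque'])"
```

```text
eef_pos: [567.1, -19.5, 96.3]
force: [0.4, -1.6, 2.3]
gripper_force: 60.5
eef_pos: [566.2, 11.9, 96.3]
force: [-0.1, -2.6, 3.2]
gripper_force: 60.5
clock 10.1 pos [566.2  11.9  96.3] yaw 1.91 F [-0.1 -2.6  3.2] gap 19.3 units [ 0.011 -1.726  0.012] turn -0.0 tilt [0. 0.]
[-0.54357954 -0.01283898  0.01638887]
```

```bash
cat > g.py <<'E'
import sys; from cell import state
s=state(); f=s["force"]; print(round(s["clock"],2),'y %.1f z %.1f'%(s["eef_pos"][1],s["eef_pos"][2]),'F %.1f %.1f %.1f'%tuple(f),'Tx %.2f'%s["wrist_torque"][0]); sys.exit(f[2]<0.6 or f[1]<-5)
E
h='python3 -m handwheel'; $h '[0,-0.24,0,0,1, 0,-0.24,0,0,1, 0,-0.24,0,0,1, 0,-0.24,0,0,1, 0,-0.24,0,0,1, 0,-0.24,0,0,1]' >/dev/null; python3 g.py; $h '[0,-0.16,0,0,1, 0,0,0,0,1]' >/dev/null; python3 g.py;  $h '[0,-0.06,0,0,1, 0,0,0,0,1]' >/dev/null; python3 g.py;$h '[0,-0.06,0,0,1, 0,0,0,0,1]' >/dev/null; python3 g.py
```

```text
10.7 y 47.8 z 96.3 F 0.5 -1.7 1.8 Tx -0.55
10.9 y 52.3 z 96.3 F 0.1 0.6 2.2 Tx 0.03
11.1 y 52.8 z 96.3 F 0.1 0.1 2.6 Tx -0.26
11.3 y 54.1 z 96.3 F -0.7 -2.0 2.6 Tx -0.47False
False
False
False
```

```bash
sed -i 's/sys.exit(\(.*\))$/sys.exit(int(\1))/' g.py
h='python3 -m handwheel'; g='python3 g.py'; o=/dev/null
$h '[0,-0.06,0,0,1, 0,0,0,0,1]' >$o && $g && $h '[0,-0.06,0,0,1, 0,0,0,0,1]' >$o && $g && $h '[0,-0.06,0,0,1, 0,0,0,0,1]' >$o && $g && $h '[0,-0.06,0,0,1, 0,0,0,0,1]' >$o && $g && $h '[0,-0.06,0,0,1, 0,0,0,0,1]' >$o && $g && $h '[0,-0.06,0,0,1, 0,0,0,0,1]' >$o && $g && $h '[0,-0.06,0,0,1, 0,0,0,0,1]' >$o && $g && $h '[0,-0.06,0,0,1, 0,0,0,0,1]' >$o && $g && $h '[0,-0.06,0,0,1, 0,0,0,0,1]' >$o && $g && $h '[0,-0.06,0,0,1, 0,0,0,0,1]' >$o && $g && $h '[0,-0.06,0,0,1, 0,0,0,0,1]' >$o && $g && $h '[0,-0.06,0,0,1, 0,0,0,0,1]' >$o && $g && $h '[0,-0.06,0,0,1, 0,0,0,0,1]' >$o && $g && $h '[0,-0.06,0,0,1, 0,0,0,0,1]' >$o && $g
```

```text
11.5 y 55.8 z 96.3 F 0.1 -1.7 2.6 Tx -0.41
11.7 y 57.4 z 96.3 F 0.2 -1.6 2.6 Tx -0.40
11.9 y 59.0 z 96.3 F -1.1 -1.5 1.8 Tx -0.39
12.1 y 60.5 z 96.3 F -0.3 -1.8 1.6 Tx -0.34
12.3 y 62.0 z 96.3 F -0.2 -0.1 1.6 Tx -0.40
12.5 y 63.5 z 96.3 F 0.3 -1.4 1.6 Tx -0.44
12.7 y 65.0 z 96.3 F -0.2 -1.8 1.7 Tx -0.39
12.9 y 66.4 z 96.3 F -0.5 -2.4 2.2 Tx -0.36
13.1 y 68.0 z 96.3 F 0.2 -0.6 1.5 Tx -0.40
13.3 y 69.5 z 96.3 F 0.7 -0.8 1.7 Tx -0.45
13.5 y 70.9 z 96.3 F 1.0 -1.4 2.3 Tx -0.43
13.7 y 72.5 z 96.3 F -0.0 -0.7 1.8 Tx -0.33
13.9 y 74.5 z 95.9 F -0.4 -0.2 -0.8 Tx 0.01
```

Force dropped to free-hanging at y≈74: the fork fell in. I'll lower gently and watch the force.

```bash
h='python3 -m handwheel'; g='python3 g.py'; o=/dev/null
$h '[0,0,0.08,0,1, 0,0,0,0,1]' >$o; $g; $h '[0,0,0.08,0,1, 0,0,0,0,1]' >$o; $g;  $h '[0,0,0.08,0,1, 0,0,0,0,1]' >$o; $g
```

```text
14.1 y 74.1 z 93.6 F -0.3 -0.2 -1.5 Tx -0.02
14.3 y 73.9 z 91.8 F 0.5 0.3 -0.4 Tx -0.00
14.5 y 73.9 z 90.2 F 0.5 0.1 -1.4 Tx 0.05
```

```bash
h='python3 -m handwheel'; g='python3 g.py'; o=/dev/null
$h '[0,0,0.06,0,1, 0,0,0,0,1]' >$o; $g; $h '[0,0,0.06,0,1, 0,0,0,0,1]' >$o; $g;  $h '[0,0,0.06,0,1, 0,0,0,0,1]' >$o; $g; python3 -c "
from h import *; p,d=grab_frame('wrist'); plan(566,74,88,1.91)"; $g
```

```text
14.7 y 73.9 z 88.9 F 0.5 0.7 0.4 Tx 0.13
14.9 y 73.9 z 87.3 F -0.4 1.2 1.7 Tx 0.22
15.1 y 73.9 z 85.7 F 0.0 1.8 1.5 Tx 0.23
clock 15.15 pos [564.2  73.9  85.8] yaw 1.91 F [-0.9  0.4  1.8] gap 19.3 units [ 0.071 -0.003 -0.088] turn -0.001 tilt [0.0003 0.0002]
15.15 y 73.9 z 85.8 F -0.9 0.4 1.8 Tx 0.32
```

```bash
h='python3 -m handwheel'; g='python3 g.py'; o=/dev/null
$h '[0,-0.04,0,0,1, 0,0,0,0,1]' >$o; $g; $h '[0,0,-0.07,0,1, 0,0,0,0,1]' >$o; $g;  $h '[0,0,-0.05,0,1, 0,0,0,0,1]' >$o; $g; python3 -c "
from h import *; p,d=grab_frame('wrist'); plan(566,74,88,1.91)"; $g
```

```text
15.35 y 74.3 z 85.9 F 1.3 -0.6 1.5 Tx -0.40
15.55 y 74.5 z 87.8 F 0.1 -0.7 1.4 Tx -0.47
15.75 y 74.7 z 89.0 F 0.3 -0.5 1.2 Tx -0.39
clock 15.8 pos [564.1  74.7  88.9] yaw 1.9 F [-0.  -1.8  1.5] gap 19.4 units [0.075 0.029 0.034] turn -0.002 tilt [ 0.0001 -0.0001]
15.8 y 74.7 z 88.9 F -0.0 -1.8 1.5 Tx -0.42
```

```bash
h='python3 -m handwheel'; g='python3 g.py'; o=/dev/null
$h '[0,0.016,-0.01,0,1, 0,0,0,0,1]' >$o; $g; $h '[0,0,0,0,0.72, 0,0,0,0,0.68, 0,0,0,0,0.6, 0,0,0,0,0.5, 0,0,0,0,0.4, 0,0,0,0,0.4]'; $g;  python3 -c "
from h import *; p,d=grab_frame('wrist'); save('w6',p); p,d=grab_frame('scene'); cv2.imwrite('pics/s6.png',cv2.resize(p[110:270,240:440,::-1],None,fx=3.5,fy=3.5))"
```

```text
16.0 y 74.6 z 89.0 F 0.3 0.3 0.3 Tx -0.09
clock: 16.6
eef_pos: [564.0, 74.4, 89.0]
eef_rot: [-3.141, -0.052, 0.0]
force: [0.0, -0.0, -0.0]
finger_gap: 50.9
gripper_force: 0.0
16.6 y 74.4 z 89.0 F 0.0 -0.0 -0.0 Tx 0.05
```

View pics/w6.png

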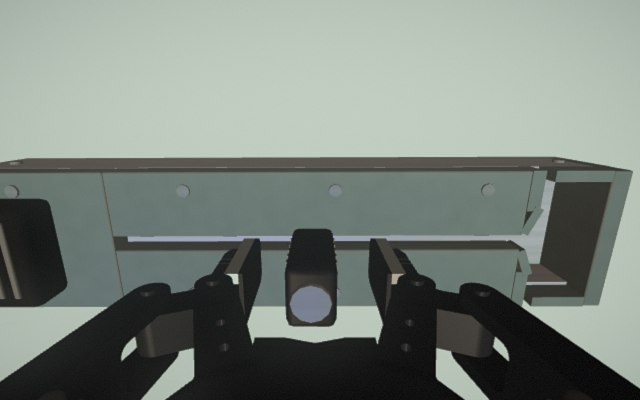

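The fingers are open and clear on both sides of the handle, which stands upright at (312,280) in the slot. Retreating straight up.

```bash
python3 -m handwheel '[0,0,-0.3,0,0.4, 0,0,-0.6,0,0.4, 0,0,-1,0,0.4, 0,0,-1,0,0.4, 0,0,-1,0,0.4, 0,0,-1,0,0.4, 0,0,-1,0,0.4, 0,0,0,0,0.4]'|head -2; python3 - <<'E'
from h import *
p,d=grab_frame("wrist"); save('w7',p); W=cloud("wrist",d); x,y,z=W[...,0],W[...,1],W[...,2]
near=(abs(x-564)<22)&(abs(y-74)<22)
f=near&(z>100)&(z<130); print(f.sum(),np.median(W[f],0),np.nanmax(z[f]),cv2.minAreaRect(W[f][:,:2].astype(np.float32)))
E
```

```text
clock: 17.5
eef_pos: [566.3, 74.4, 240.9]
730 [563.01391569  72.61859863 111.64990534] 116.545455439921 ((561.1163940429688, 72.29444122314453), (25.97772979736328, 19.978105545043945), 2.4519190788269043)
```

```bash
ls pics
```

```text
s6.png
scene0.png
top0.png
topc.png
w1.png
w2.png
w3.png
w4.png
w5.png
w6.png
w7.png
```

View pics/w7.png

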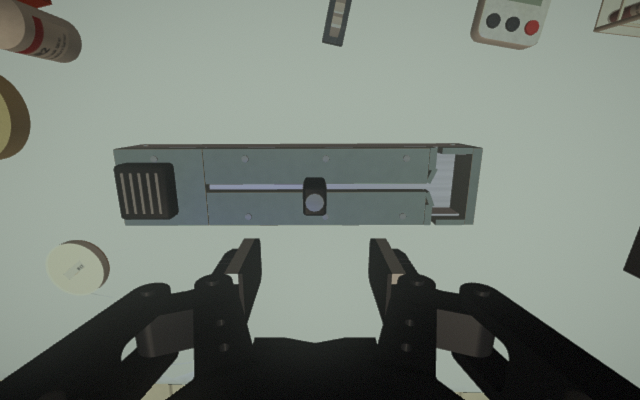

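The plunger stands upright in the slot at (315,197). Its top is at z≈114 mm, which is the notch bottom (6) plus 108, so the fork is fully home.

```bash
python3 -c "
from cell import job_done; print(job_done())"
```

```text
the job is handed in; nothing more can be done
None
```

The job is handed in: the plunger stands upright and released with its fork fully home in the index notch, found by light drag and not rammed, and the arm is clear at about 17.6 s.

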